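# Stroke the row of valve tappets on a cylinder head

## Robot

A 6-joint arm with a two-finger parallel gripper is mounted at the origin on the work surface. World frame = base frame: x ahead of the robot, y to its left, z up, the work surface at z = 0. Lengths are in m, angles in rad, forces in N, time in s.
With the tool pointing down it reaches from about 0.35 to 0.775 m from the base axis. Payload 7.3 kg.
Tool frame: the origin (TCP) lies between the finger pads, 19 mm behind the fingertips; this is the grasp point; z points along the fingers, y is the line along which they close (so a half turn about z gives the same grasp; the last joint's range is limited). The gripper opens to 92 mm and grips with 3 to 60 N. Pads are 19 mm wide; open, the fingers measure 130 mm over their backs; the gripper's body (75 mm by 190 mm) begins 47 mm behind the grasp point.
Start: joints at [1.097, 0.342, 1.524, -0, 1.275, -0.146], TCP at [0.169, 0.497, 0.246] pointing down, gripper open.
Joint ranges: [-2.53, 2.53], [-0.77, 2.02], [0.04, 2.7], [-1, 4.14], [0.28, 2.66], [-3.11, 3.11]. Speed limits (rad/s): [2.57, 2.57, 3.14, 3.14, 3.14, 3.14].

## Interface

Orientations are given as [roll, pitch, yaw] about the fixed x, y, z axes, in that order (R = Rz(yaw) Ry(pitch) Rx(roll)).
In Python, from cell import monitor, read_camera, get_calibration, job gives the robot as it stands. The module is installed in compiled form; this text tells all that it offers.
- The arm moves only by the tool send_rows, never from a script. Its argument "targets" is a list of rows, each an object with "translation": the shift along the tool's x, y, z in cm, a list of three; "spin": the turn about the tool's z in degrees; "jaw": the opening, from 0 (shut) to 1 (fully open). A call has exactly 5 rows; each row is the pose to reach, as a shift and turn from the pose commanded when the call began, along the tool's axes at that moment; what a row does not reach only later rows make up. A row lasts 1/10 s, in which the tool goes at most 50 mm and 8.59 degrees, less where a joint would pass 70% of its speed; a pose out of reach is approached as far as the arm can. A call with a gripper value outside its range is refused whole. The fingers move at their own pace and stop on an object; "force" is the grip in N (left out, the last holds). Time passes only in rows, so rows that repeat a pose let the fingers close, or fill a call up. It gives the time, the measured TCP pose, the force, the opening and the grip force at its end, in the units of the state.
- monitor.observe(): the state, without advancing time (a new reading comes with each control period).
- read_camera(name): name is "scene" or "side" or "wrist"; returns (picture, depth): 384x512x3 uint8, red, green, blue; 384x512 float32, m along the optical axis (not along the pixel's ray), 0 where there is no reading.
- get_calibration(name): a dict with "intrinsics" (3x3 intrinsics, pixels), "origin" and "orientation" of the camera in the world; the wrist camera has in their place "hand_eye" (4x4, takes a point from camera to tool coordinates, whose origin is the TCP and whose axes are the flange's). Camera axes: x right, y up, looking along -z (the intrinsics and any distortion apply to the point x, -y, -z); pixel columns grow to the right and rows downward; lengths in m; the calibration is good to about 2 mm. A picture is of the moment at which its call begins: read the wrist's pose just before it. get_calibration takes no time and is no camera call.
- job.hand_in(): hands the job in; it is judged then, once.
The state is a dict: "time": time; "qpos": joint angles; "qvel": joint speeds; "joint_efforts": joint torques, N m; "tool_pos": TCP position; "tool_rot": TCP orientation; "contact_force": force on the tool from outside, world axes, zero at the start; "torque": the same for the moment, N m; "opening": finger opening in m; "grip_force": force on a finger pad.
Only numpy, scipy, OpenCV 4.12 (cv2) and the standard library are available. Lean on these libraries where they do the work, as an engineer would, in place of code of your own. Each camera call takes 0.05 s, during which the arm holds its last target. There are 200 camera calls.

## Task

Check that the valve tappets of the cylinder head on the bench spring freely: with the gripper closed, run the fingertips lightly along the row of four domed tappets in one low stroke, starting with the one nearest the pipe neck and going to the plain end, so that each is clearly pressed down and pops up again, without lifting the fingertips off the row on the way. Then lift clear; do not grasp or pick up anything, do not press hard, and do not shift the head or the things around it.

Things in the scene. Friction and masses are not known exactly. Their poses are not given: they have to be found in the camera images.
- head: loose aluminium engine cylinder head, about 3.5 kg: block 215 x 100 mm (112 mm over flange and fins), flat top 70 mm above the bench, 5 mm bolt heads at its corners. Origin: centre of the underside; x along the tappet row towards the end with the neck, z up. Neck: pipe stub, 44 mm across its lip, axis 46 mm up, reaching to 161 mm from the origin; the other end is plain.
- screwdriver: bystander: screwdriver with orange handle, 170 mm long, lying on the bench along one side of the head; origin on the underside near its middle, x along it
- bowl: bystander: small open aluminium carburettor bowl, 85 x 60 x 35 mm, beside the head; origin at the centre of its underside
- plug: bystander: spark plug standing upright, 23 mm across, 66 mm tall, beside the head; origin at the centre of its underside
- spray: bystander: spray can standing upright off to the side, 58 mm across, 165 mm tall; origin at the centre of its underside
- tappet1_top (a point): the crown of tappet 1 (the one nearest the neck) when up, a point fixed to the head, 80 mm above the bench, axes as the head's. The tappets are steel plungers 32 mm across, top domed (radius 24 mm, 6 mm high), standing 10 mm above the head's top face, 48 mm from centre to centre in a straight row; lower than the dome their sides are upright and catch a fingertip
- tappet1 (a joint): how far tappet 1 is pressed down, in m: 0 up, 0.008 fully down. A spring resists with 1 N at first and 5 N fully down and brings it up again
- tappet2_top (a point): the crown of tappet 2 when up, a point fixed to the head, 80 mm above the bench, axes as the head's. The tappets are steel plungers 32 mm across, top domed (radius 24 mm, 6 mm high), standing 10 mm above the head's top face, 48 mm from centre to centre in a straight row; lower than the dome their sides are upright and catch a fingertip
- tappet2 (a joint): how far tappet 2 is pressed down, in m: 0 up, 0.008 fully down. A spring resists with 1 N at first and 5 N fully down and brings it up again
- tappet3_top (a point): the crown of tappet 3 when up, a point fixed to the head, 80 mm above the bench, axes as the head's. The tappets are steel plungers 32 mm across, top domed (radius 24 mm, 6 mm high), standing 10 mm above the head's top face, 48 mm from centre to centre in a straight row; lower than the dome their sides are upright and catch a fingertip
- tappet3 (a joint): how far tappet 3 is pressed down, in m: 0 up, 0.008 fully down. A spring resists with 1 N at first and 5 N fully down and brings it up again
- tappet4_top (a point): the crown of tappet 4 (at the plain end) when up, a point fixed to the head, 80 mm above the bench, axes as the head's. The tappets are steel plungers 32 mm across, top domed (radius 24 mm, 6 mm high), standing 10 mm above the head's top face, 48 mm from centre to centre in a straight row; lower than the dome their sides are upright and catch a fingertip
- tappet4 (a joint): how far tappet 4 is pressed down, in m: 0 up, 0.008 fully down. A spring resists with 1 N at first and 5 N fully down and brings it up again
- gap12 (a point): the point midway between tappets 1 and 2 on the row, at the height of the tappet crowns (80 mm above the bench), fixed to the head; axes as the head's
- gap23 (a point): the point midway between tappets 2 and 3 on the row, at the height of the tappet crowns (80 mm above the bench), fixed to the head; axes as the head's
- gap34 (a point): the point midway between tappets 3 and 4 on the row, at the height of the tappet crowns (80 mm above the bench), fixed to the head; axes as the head's

How it is judged:
By the outcome, as a careful person would: the job done as asked, in the order asked, and still so for the second after the job is handed in, with the robot touching nothing.
It also fails if it takes over 35 s, if anything falls off the work surface, if the arm or the gripper's body presses on something with over 40 N, if the wrist force passes 120 N, or if a joint passes its speed limit or range.

## Working session

There is one attempt and no reset: what is moved stays moved. The work goes in short steps, Python scripts to look and compute and a tool call to move; the robot and the scene stay as the last step left them, time stands still between calls to the robot, and variables do not carry over. Pictures are saved under pics/ and viewed, at most 10 in all, crops included, and the job is handed in when it is done.

Besides the shell and the picture viewer there is one more tool, called after "Emit:" by a JSON object that holds its "api" and its "payload", one argument or row to a line. send_rows: Moves the arm, as the interface text tells. Its arguments: {"type":"object","properties":{"targets":{"type":"array"},"force":{"type":"number"}},"required":["targets"]}

```bash
mkdir -p pics; cat > h.py <<'E'
import numpy as np,cv2
from scipy.spatial.transform import Rotation as R
from cell import monitor,read_camera,get_calibration,job
def cloud(name):
    s=monitor.observe(); im,d=read_camera(name); c=get_calibration(name); K=np.array(c["intrinsics"])
    v,u=np.mgrid[0:384,0:512]
    P=np.stack([(u-K[0,2])/K[0,0]*d,-(v-K[1,2])/K[1,1]*d,-d],-1)
    if "hand_eye" in c:
        H=np.array(c["hand_eye"]);P=P@H[:3,:3].T+H[:3,3]
        M=R.from_euler('xyz',s["tool_rot"]).as_matrix();o=np.array(s["tool_pos"])
    else:
        o=np.array(c["origin"]);q=np.array(c["orientation"])
        M=q if q.shape==(3,3) else R.from_euler('xyz',q).as_matrix()
    return im,d,P@M.T+o
E
python3 - <<'E'
from h import *
print(monitor.observe()); print({k:get_calibration(k) for k in("scene","wrist")})
ims=[]
for n in("scene","side"):
    im,d,P=cloud(n); np.savez(n,im=im,d=d,P=P); cv2.imwrite(f"pics/{n}.png",cv2.resize(im[:,:,::-1],(768,576)))
    print(P[::64,::64,2].round(2))
E
```

```text
{'time': 0.0, 'qpos': array([ 1.09695811e+00,  3.42744310e-01,  1.52500730e+00,  1.90701684e-05,
        1.27541246e+00, -1.46024226e-01]), 'qvel': array([ 3.95874325e-05,  8.06023100e-04,  5.19223344e-04, -5.49035271e-04,
        4.92835716e-04,  1.55197765e-03]), 'joint_efforts': array([ 1.80094712e-04, -4.31237340e+01, -2.44222873e+01,  7.15648220e-02,
        5.59092604e-02, -1.45700860e-04]), 'tool_pos': array([0.16884819, 0.49670847, 0.24483713]), 'tool_rot': array([-3.14004061e+00, -2.46692246e-04,  2.81377291e+00]), 'contact_force': array([ 0.10387385, -0.30177889,  0.55535074]), 'torque': array([0.01150815, 0.00678238, 0.00659206]), 'grip_force': 0.0, 'opening': 0.09167933080399353}
{'scene': {'intrinsics': array([[394.22779929,   0.        , 255.14660999],
       [  0.        , 394.22779929, 193.50790808],
       [  0.        ,   0.        ,   1.        ]]), 'origin': array([ 1.0189615 , -0.26951438,  0.77280175]), 'orientation': array([ 0.5839762 , -0.0134209 ,  1.29690118])}, 'wrist': {'intrinsics': array([[319.18291835,   0.        , 255.67061668],
       [  0.        , 
[... 350 characters left out ...]
      [ 0.00000000e+00,  0.00000000e+00,  0.00000000e+00,
         1.00000000e+00]])}}
[[-0.03 -0.08 -0.11 -0.15  0.21  0.    0.   -0.17]
 [ 0.12 -0.   -0.    0.    0.01 -0.    0.   -0.  ]
 [-0.    0.   -0.    0.   -0.   -0.    0.   -0.  ]
 [ 0.    0.    0.    0.    0.    0.07  0.   -0.  ]
 [-0.   -0.    0.   -0.    0.    0.    0.02 -0.  ]
 [ 0.    0.   -0.   -0.   -0.    0.   -0.   -0.  ]]
[[-0.03 -0.12 -0.08 -0.05 -0.01  0.03  0.23  0.25]
 [-0.29 -0.51 -0.47 -0.4  -0.35 -0.04 -0.01  0.04]
 [-0.58 -0.74 -0.75  0.    0.   -0.   -0.    0.08]
 [-0.74 -0.75  0.    0.01  0.    0.    0.    0.  ]
 [-0.74 -0.75  0.    0.05  0.    0.   -0.    0.  ]
 [-0.75  0.    0.01  0.    0.04  0.    0.    0.76]]
```

View pics/scene.png

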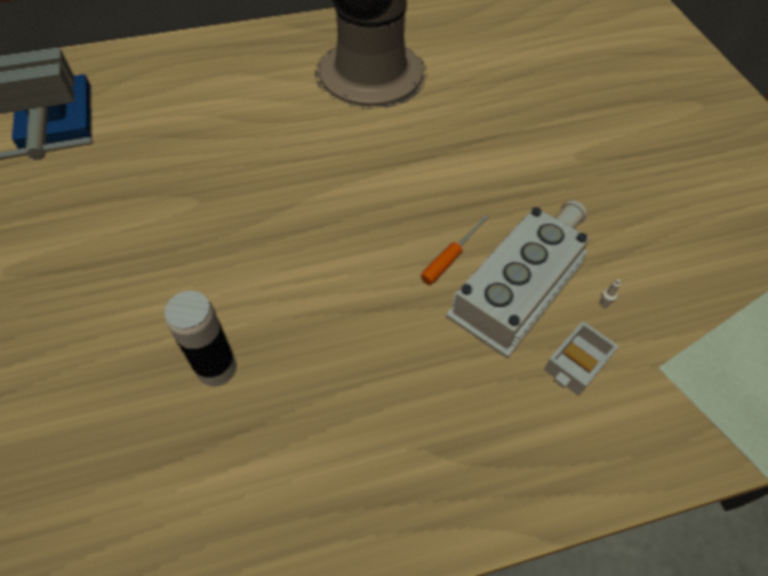

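The scene view shows the head with its neck at the upper right, at (572,213). The tappets run from (551,234), nearest the neck, to (499,294) at the plain end. The screwdriver is to the left, the plug at (610,293), the bowl at (582,358) and the spray can far left.

```bash
python3 - <<'E'
from h import *
z=np.load("scene.npz");P=z["P"];K=np.array(get_calibration("scene")["intrinsics"]);c=get_calibration("scene")
M=R.from_euler('xyz',c["orientation"]).as_matrix()
T=[]
for u,v in((551,234),(535,253),(517,273),(499,294)):
    u/=1.5;v/=1.5
    r=M@np.array([(u-K[0,2])/K[0,0],-(v-K[1,2])/K[1,1],-1]);p=c["origin"]+r*(0.079-c["origin"][2])/r[2]
    T.append(p);print(p.round(4),P[int(v),int(u)].round(4))
T=np.array(T);print(np.linalg.norm(np.diff(T,axis=0),axis=1));d=T[0]-T[3];print("yaw",np.degrees(np.arctan2(d[1],d[0])))
m=T.mean(0)
s=(abs(P[...,2]-.07)<.006)&(np.hypot(P[...,0]-m[0],P[...,1]-m[1])<.16)
q=P[s][:,:2].astype(np.float32);print(cv2.minAreaRect(q),m,np.median(P[s][:,2]))
E
```

```text
[0.5486 0.136  0.079 ] [0.5472 0.1363 0.0772]
[0.5754 0.0979 0.079 ] [0.5731 0.0974 0.0787]
[0.602  0.0581 0.079 ] [0.6017 0.0566 0.0792]
[0.6289 0.0195 0.079 ] [0.6287 0.018  0.0793]
[0.04655443 0.0478582  0.04707586]
yaw 124.57692779039226
((0.5822924971580505, 0.09590043127536774), (0.1683157980442047, 0.26409047842025757), 11.688178062438965) [0.58872504 0.07786723 0.079     ] 0.07015415859205304
```

Emit:
{"api": "send_rows", "payload": {
  "targets": [
    {"translation": [-4.5,-2.2,0],"spin": 0,"jaw": 0},
    {"translation": [-9,-4.4,0],"spin": 0,"jaw": 0},
    {"translation": [-13.5,-6.6,0],"spin": 0,"jaw": 0},
    {"translation": [-18,-8.8,0],"spin": 0,"jaw": 0},
    {"translation": [-22.5,-11,0],"spin": 0,"jaw": 0}
  ],
  "force": 10
}}

```text
time: 0.6
tool_pos: [0.3472, 0.3191, 0.2454]
tool_rot: [-3.141, -0.0, 2.814]
contact_force: [0.5, -0.4, -0.0]
opening: 0.0564
grip_force: 0.0
```

Emit:
{"api": "send_rows", "payload": {
  "targets": [
    {"translation": [-4.5,-2.2,0],"spin": 0,"jaw": 0},
    {"translation": [-9,-4.4,0],"spin": 0,"jaw": 0},
    {"translation": [-13.5,-6.6,0],"spin": 0,"jaw": 0},
    {"translation": [-18,-8.8,0],"spin": 0,"jaw": 0},
    {"translation": [-22.5,-11,0],"spin": 0,"jaw": 0}
  ]
}}

```text
time: 1.1
tool_pos: [0.5246, 0.1428, 0.2452]
tool_rot: [3.142, -0.001, 2.814]
contact_force: [0.8, 0.7, 0.5]
opening: 0.0164
grip_force: 0.0
```

Emit:
{"api": "send_rows", "payload": {
  "targets": [
    {"translation": [-3,-1.5,0],"spin": 7.3,"jaw": 0},
    {"translation": [-6,-3,0],"spin": 14.6,"jaw": 0},
    {"translation": [-8.3,-4.2,0],"spin": 22,"jaw": 0},
    {"translation": [-8.3,-4.2,0],"spin": 29.3,"jaw": 0},
    {"translation": [-8.3,-4.2,0],"spin": 36.6,"jaw": 0}
  ]
}}

```text
time: 1.6
tool_pos: [0.5889, 0.0771, 0.2445]
tool_rot: [-3.14, -0.001, 2.168]
contact_force: [0.7, -0.6, -0.2]
opening: 0.0006
grip_force: 0.0
```

```bash
python3 - <<'E'
from h import *
s=monitor.observe();print(s["time"],s["tool_pos"],s["tool_rot"],s["opening"],s["contact_force"])
im,d,P=cloud("wrist"); np.savez("wrist",im=im,d=d,P=P); cv2.imwrite("pics/w1.png",cv2.resize(im[:,:,::-1],(768,576)))
E
```

```text
1.6 [0.58888162 0.07706552 0.24451979] [-3.14029966e+00 -1.02636813e-03  2.16809194e+00] 0.000618661792616118 [ 0.72794365 -0.64629991 -0.15526471]
```

View pics/w1.png

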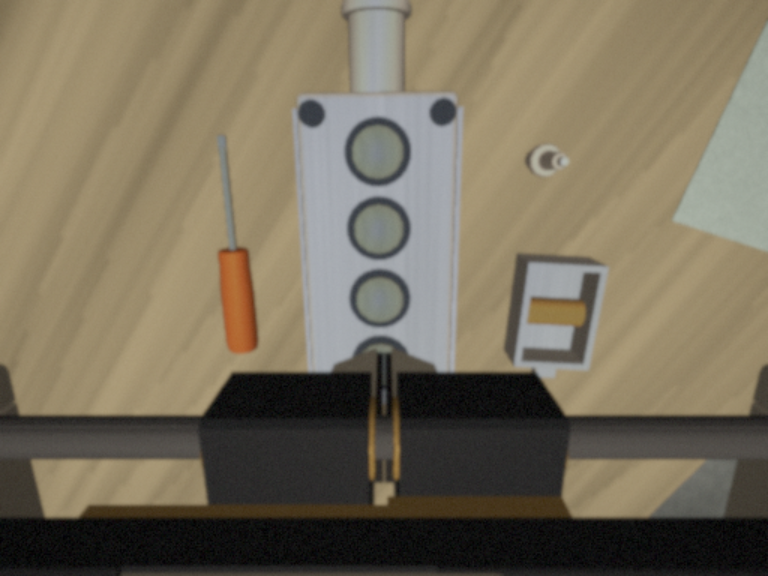

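The wrist view has the gripper shut. Tappets 1 to 3 are at (378,151), (379,228) and (380,298), with the neck at the top. The row runs almost exactly along tool x.

```bash
python3 - <<'E'
from h import *
z=np.load("wrist.npz");P=z["P"];c=get_calibration("wrist");K=np.array(c["intrinsics"]);H=np.array(c["hand_eye"])
s=monitor.observe();M=R.from_euler('xyz',s["tool_rot"]).as_matrix();o=s["tool_pos"]
T=[]
for u,v in((378,151),(379,228),(380,298)):
    u/=1.5;v/=1.5
    # plunger edge (where the dark ring is) ~0.074; head hole edge 0.070
    r=M@H[:3,:3]@np.array([(u-K[0,2])/K[0,0],-(v-K[1,2])/K[1,1],-1]);q=o+M@H[:3,3];p=q+r*(0.073-q[2])/r[2]
    T.append(p);print(p.round(4),(M.T@(p-o)).round(4),P[int(v),int(u)].round(4))
T=np.array(T);d=T[0]-T[2];print(np.linalg.norm(np.diff(T,axis=0),axis=1),np.degrees(np.arctan2(d[1],d[0])), np.degrees(s["tool_rot"][2]))
# domes from depth: cap points >0.0765
m=(P[...,2]>.0755)&(P[...,2]<.083)
m[230:]=0
n,l,st,ce=cv2.connectedComponentsWithStats(m.astype(np.uint8))
for i in range(1,n):
    if st[i,4]>60: print(st[i,4],ce[i].round(1)*1.5,P[l==i].mean(0).round(4),P[l==i][:,2].max().round(4))
print("topface", np.median(P[(abs(P[...,2]-.07)<.005)][:,2]))
E
```

```text
[0.5413 0.1401 0.073 ] [ 0.0782 -0.0043  0.1718] [0.5408 0.1399 0.0806]
[0.5685 0.1004 0.073 ] [ 0.0301 -0.0038  0.1717] [0.5675 0.1005 0.08  ]
[0.5956 0.0611 0.073 ] [-0.0176 -0.0032  0.1717] [0.5939 0.0632 0.0809]
[0.04808614 0.0477723 ] 124.54310320969967 123.90408821232887
143 [442.65 111.15] [0.5605 0.1804 0.0761] 0.0777
120 [311.1  111.45] [0.495  0.1356 0.0761] 0.0776
782 [376.8  150.45] [0.5404 0.1392 0.0783] 0.0821
672 [377.85 228.15] [0.5676 0.1001 0.0783] 0.0826
614 [378.9 298.8] [0.5947 0.0612 0.0782] 0.0819
topface 0.07064497718497706
```

Emit:
{"api": "send_rows", "payload": {
  "targets": [
    {"translation": [3,-0.2,0],"spin": 0,"jaw": 0},
    {"translation": [6,-0.45,2],"spin": 0,"jaw": 0},
    {"translation": [9,-0.45,5],"spin": 0,"jaw": 0},
    {"translation": [10.4,-0.45,8],"spin": 0,"jaw": 0},
    {"translation": [10.4,-0.45,10],"spin": 0,"jaw": 0}
  ]
}}

```text
time: 2.15
tool_pos: [0.5234, 0.1627, 0.1435]
tool_rot: [-3.139, -0.002, 2.18]
contact_force: [0.2, -0.7, 1.0]
opening: 0.0002
grip_force: 0.0
```

Emit:
{"api": "send_rows", "payload": {
  "targets": [
    {"translation": [0,0,0],"spin": 0,"jaw": 0},
    {"translation": [0,0,0],"spin": 0,"jaw": 0},
    {"translation": [0,0,0],"spin": 0,"jaw": 0},
    {"translation": [0,0,0],"spin": 0,"jaw": 0},
    {"translation": [0,0,0],"spin": 0,"jaw": 0}
  ]
}}

```text
time: 2.65
tool_pos: [0.5264, 0.1609, 0.1464]
tool_rot: [3.14, 0.001, 2.175]
contact_force: [0.6, 0.3, -0.2]
opening: 0.0005
grip_force: 0.0
```

```bash
python3 - <<'E'
from h import *
for n in("side","scene"):
    s=monitor.observe();print(s["tool_pos"],s["tool_rot"],s["contact_force"])
    im,d,P=cloud(n)
    np.savez(n+"2",im=im,d=d,P=P)
    c=get_calibration(n);K=np.array(c["intrinsics"]);M=R.from_euler('xyz',c["orientation"]).as_matrix()
    p=M.T@(np.array([.56,.10,.1])-c["origin"]);u=K[0,2]-K[0,0]*p[0]/p[2];v=K[1,2]+K[1,1]*p[1]/p[2];print(n,u,v,-p[2])
    u=int(np.clip(u,80,432));v=int(np.clip(v,60,324));print(u-80,v-60)
    cv2.imwrite(f"pics/{n}2.png",cv2.resize(im[v-60:v+60,u-80:u+80,::-1],(800,600),interpolation=cv2.INTER_CUBIC))
E
```

```text
[0.52641009 0.16089645 0.14642788] [3.14001537e+00 6.81287296e-04 2.17478585e+00] [ 0.56202476  0.32911931 -0.15584209]
side 233.22542774066991 271.966160187083 0.800810248063617
153 211
[0.52628153 0.16091777 0.14621812] [3.14036247e+00 5.40274646e-04 2.17481621e+00] [-3.45016754e-01 -1.33873796e+00 -7.49160922e-04]
scene 356.86063208255007 157.2254015354185 0.8625651398168116
276 97
```

View pics/side2.png

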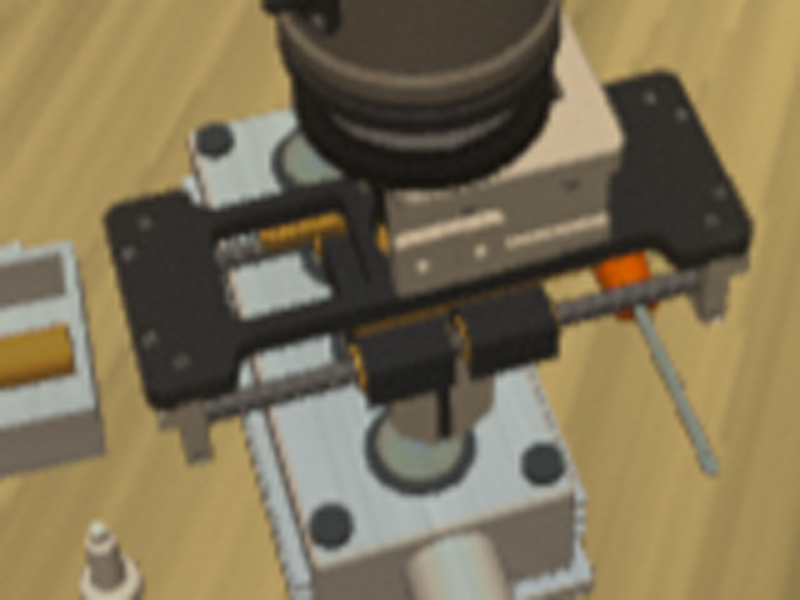

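The side view shows the closed fingertips at about (440,430), lined up with the row, just on the neck side of tappet 1 at (420,450). I'll lower them there, clear of the tappet.

Emit:
{"api": "send_rows", "payload": {
  "targets": [
    {"translation": [0,0,1.2],"spin": 0,"jaw": 0},
    {"translation": [0,0,2.4],"spin": 0,"jaw": 0},
    {"translation": [0,0,3.6],"spin": 0,"jaw": 0},
    {"translation": [0,0,4.6],"spin": 0,"jaw": 0},
    {"translation": [0,0,5.15],"spin": 0,"jaw": 0}
  ]
}}

```text
time: 3.25
tool_pos: [0.5252, 0.161, 0.0923]
tool_rot: [-3.14, -0.001, 2.175]
contact_force: [0.4, -0.6, 0.1]
opening: 0.0004
grip_force: 0.0
```

```bash
cat > f.py <<'E'
from h import *
F=[];Z=[]
for i in range(16):
    read_camera("scene");s=monitor.observe();F.append(s["contact_force"]);Z.append(s["tool_pos"])
print(s["time"],np.mean(F[4:],0).round(2),np.std(F[4:],0).round(2),np.mean(Z[4:],0).round(4))
E
python3 f.py
```

```text
4.05 [-0.17  0.03  0.11] [0.55 0.52 0.52] [0.526  0.1611 0.0943]
```

Settled: TCP is at 94.3 mm, so the tip is at 75.3 mm with no contact. Next I'll slide 26 mm onto tappet 1.

Emit:
{"api": "send_rows", "payload": {
  "targets": [
    {"translation": [-0.5,0,0],"spin": 0,"jaw": 0},
    {"translation": [-1.0,0,0],"spin": 0,"jaw": 0},
    {"translation": [-1.5,0,0],"spin": 0,"jaw": 0},
    {"translation": [-2.0,0,0],"spin": 0,"jaw": 0},
    {"translation": [-2.6,0,0],"spin": 0,"jaw": 0}
  ]
}}

```text
time: 4.55
tool_pos: [0.5411, 0.1393, 0.0943]
tool_rot: [3.141, 0.0, 2.175]
contact_force: [-0.9, 1.7, 2.8]
opening: 0.0005
grip_force: 1.5
```

```bash
python3 f.py
```

```text
5.35 [ 1.17 -1.37  2.94] [0.53 0.5  0.56] [0.5409 0.1396 0.0942]
```

The force on tappet 1's crown is 2.9 N, which means about 4 mm pressed down. I'll go 0.5 mm deeper and carry on along the row.

Emit:
{"api": "send_rows", "payload": {
  "targets": [
    {"translation": [0,0,0.05],"spin": 0,"jaw": 0},
    {"translation": [-0.5,0,0.05],"spin": 0,"jaw": 0},
    {"translation": [-1.0,0,0.05],"spin": 0,"jaw": 0},
    {"translation": [-1.5,0,0.05],"spin": 0,"jaw": 0},
    {"translation": [-2.0,0,0.05],"spin": 0,"jaw": 0}
  ]
}}

```text
time: 5.85
tool_pos: [0.5521, 0.1228, 0.0933]
tool_rot: [-3.141, -0.0, 2.175]
contact_force: [0.8, -0.1, 2.1]
opening: 0.0005
grip_force: 0.9
```

Emit:
{"api": "send_rows", "payload": {
  "targets": [
    {"translation": [-0.5,0,0],"spin": 0,"jaw": 0},
    {"translation": [-1.0,0,0],"spin": 0,"jaw": 0},
    {"translation": [-1.5,0,0],"spin": 0,"jaw": 0},
    {"translation": [-2.2,0,0],"spin": 0,"jaw": 0},
    {"translation": [-2.8,0,0],"spin": 0,"jaw": 0}
  ]
}}

```text
time: 6.35
tool_pos: [0.5685, 0.0996, 0.0937]
tool_rot: [3.141, 0.0, 2.175]
contact_force: [-1.2, 1.3, 3.4]
opening: 0.0007
grip_force: 1.6
```

```bash
python3 f.py
```

```text
7.15 [ 1.2  -1.81  3.2 ] [0.63 0.52 0.5 ] [0.5682 0.1001 0.0937]
```

Emit:
{"api": "send_rows", "payload": {
  "targets": [
    {"translation": [-0.5,0,0],"spin": 0,"jaw": 0},
    {"translation": [-1.0,0,0],"spin": 0,"jaw": 0},
    {"translation": [-1.5,0,0],"spin": 0,"jaw": 0},
    {"translation": [-2.0,0,0],"spin": 0,"jaw": 0},
    {"translation": [-2.4,0,0],"spin": 0,"jaw": 0}
  ]
}}

```text
time: 7.65
tool_pos: [0.5818, 0.0798, 0.0933]
tool_rot: [-3.141, -0.0, 2.175]
contact_force: [-2.3, 1.8, 1.7]
opening: 0.0002
grip_force: 1.3
```

Emit:
{"api": "send_rows", "payload": {
  "targets": [
    {"translation": [-0.5,0,0],"spin": 0,"jaw": 0},
    {"translation": [-1.0,0,0],"spin": 0,"jaw": 0},
    {"translation": [-1.5,0,0],"spin": 0,"jaw": 0},
    {"translation": [-2.0,0,0],"spin": 0,"jaw": 0},
    {"translation": [-2.4,0,0],"spin": 0,"jaw": 0}
  ]
}}

```text
time: 8.15
tool_pos: [0.5957, 0.0601, 0.0937]
tool_rot: [3.141, 0.0, 2.175]
contact_force: [-1.7, 2.1, 2.7]
opening: 0.001
grip_force: 1.6
```

```bash
python3 f.py
```

```text
8.95 [ 0.89 -1.67  2.99] [0.49 0.59 0.58] [0.5955 0.0605 0.0937]
```

Emit:
{"api": "send_rows", "payload": {
  "targets": [
    {"translation": [-0.5,0,0],"spin": 0,"jaw": 0},
    {"translation": [-1.0,0,0],"spin": 0,"jaw": 0},
    {"translation": [-1.5,0,0],"spin": 0,"jaw": 0},
    {"translation": [-2.0,0,0],"spin": 0,"jaw": 0},
    {"translation": [-2.4,0,0],"spin": 0,"jaw": 0}
  ]
}}

```text
time: 9.45
tool_pos: [0.6091, 0.0403, 0.0933]
tool_rot: [-3.141, 0.0, 2.175]
contact_force: [-1.1, 1.9, 2.2]
opening: 0.0005
grip_force: 1.3
```

Emit:
{"api": "send_rows", "payload": {
  "targets": [
    {"translation": [-0.5,0,0],"spin": 0,"jaw": 0},
    {"translation": [-1.0,0,0],"spin": 0,"jaw": 0},
    {"translation": [-1.5,0,0],"spin": 0,"jaw": 0},
    {"translation": [-2.0,0,0],"spin": 0,"jaw": 0},
    {"translation": [-2.4,0,0],"spin": 0,"jaw": 0}
  ]
}}

```text
time: 9.95
tool_pos: [0.6229, 0.0206, 0.0937]
tool_rot: [3.141, 0.001, 2.175]
contact_force: [-0.5, 1.7, 3.4]
opening: 0.0002
grip_force: 1.6
```

```bash
python3 f.py
```

```text
10.75 [ 1.09 -1.65  3.13] [0.52 0.39 0.53] [0.6228 0.021  0.0937]
```

Emit:
{"api": "send_rows", "payload": {
  "targets": [
    {"translation": [-0.6,0,0],"spin": 0,"jaw": 0},
    {"translation": [-1.2,0,0],"spin": 0,"jaw": 0},
    {"translation": [-1.8,0,0],"spin": 0,"jaw": 0},
    {"translation": [-2.4,0,0],"spin": 0,"jaw": 0},
    {"translation": [-2.8,0,0],"spin": 0,"jaw": 0}
  ]
}}

```text
time: 11.25
tool_pos: [0.6386, -0.0027, 0.0931]
tool_rot: [-3.141, 0.0, 2.174]
contact_force: [0.2, -0.6, 0.6]
opening: 0.0006
grip_force: 0.0
```

Emit:
{"api": "send_rows", "payload": {
  "targets": [
    {"translation": [0,0,0],"spin": 0,"jaw": 0},
    {"translation": [0,0,0],"spin": 0,"jaw": 0},
    {"translation": [0,0,-2],"spin": 0,"jaw": 0},
    {"translation": [0,0,-5],"spin": 0,"jaw": 0},
    {"translation": [0,0,-9],"spin": 0,"jaw": 0}
  ]
}}

```text
time: 11.75
tool_pos: [0.6371, -0.0015, 0.1825]
tool_rot: [-3.138, -0.003, 2.175]
contact_force: [-0.3, 0.2, -0.4]
opening: 0.0007
grip_force: 0.0
```

Emit:
{"api": "send_rows", "payload": {
  "targets": [
    {"translation": [0,0,-3],"spin": 0,"jaw": 0},
    {"translation": [0,0,-6],"spin": 0,"jaw": 0},
    {"translation": [0,0,-6],"spin": 0,"jaw": 0},
    {"translation": [0,0,-6],"spin": 0,"jaw": 0},
    {"translation": [0,0,-6],"spin": 0,"jaw": 0}
  ]
}}

```text
time: 12.25
tool_pos: [0.6376, -0.0017, 0.242]
tool_rot: [-3.14, -0.002, 2.175]
contact_force: [-0.7, 1.2, -0.5]
opening: 0.0006
grip_force: 0.0
```

```bash
python3 - <<'E'
from h import *
s=monitor.observe();print(s["time"],s["tool_pos"],s["contact_force"])
im,d,P=cloud("wrist");m=(P[...,2]>.0755)&(P[...,2]<.086)
n,l,st,ce=cv2.connectedComponentsWithStats(m.astype(np.uint8))
for i in range(1,n):
    if st[i,4]>40: print(st[i,4],ce[i].round(1),P[l==i].mean(0).round(4),P[l==i][:,2].max().round(4))
cv2.imwrite("pics/w3.png",cv2.resize(im[:,:,::-1],(768,576)))
E
```

```text
12.25 [ 0.63763386 -0.00169286  0.24195379] [-0.70803779  1.24118964 -0.52532012]
74 [257.    1.9] [0.5476 0.1286 0.0766] 0.0793
940 [257.1  47.6] [0.5679 0.0994 0.0782] 0.082
796 [257.3 104.8] [0.5953 0.0601 0.0782] 0.0831
709 [257.2 156. ] [0.6221 0.0214 0.0782] 0.0823
113 [216.6 179.5] [ 0.6027 -0.0208  0.0761] 0.0776
102 [298.4 179. ] [0.6686 0.0255 0.0761] 0.0782
```

View pics/w3.png

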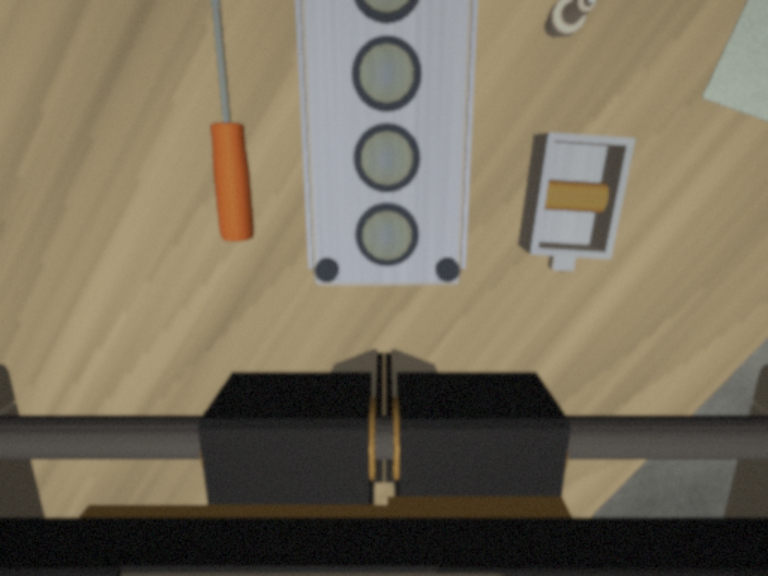

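The view shows tappets 2, 3 and 4 at (387,73), (387,158) and (387,235), all standing up again. The head, bowl and screwdriver have not moved (tappets 2 and 3 are within about 1 mm of where they were), and the gripper is clear.

```bash
python3 -c "
from cell import job;print(job.hand_in())"
```

```text
the job is handed in; nothing more can be done
None
```

I ran the closed fingertips over all four tappets in one low stroke from the neck to the plain end, pausing on each at about 3 N (roughly 4 mm down), then lifted clear and handed the job in; the last picture shows 2 to 4 back up and nothing shifted, while tappet 1 was mostly out of view, so its return is not confirmed.

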